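# Shut the storage crate and snap its locking cap on

### The job

Push the flip-top lid of the grey storage crate down until it seats on its catches, then take the knobbed snap cap from the board, set it on the ball-headed stud that stands up through the hole in the lid and press it until it clicks and is fully home. The click is not the end: the program finishes while the fingers are still holding the cap pressed firmly down on its seat. Leave everything else on the board where it is.

Things in the scene. Friction and masses are not known exactly. Their poses are not given: they have to be found in the camera images.
- lid (a joint): opening angle of the crate's lid in rad: 0 shut and seated, growing as the free front edge rises. Starts part open (0.35 to 0.7); its stiff hinge keeps it where it is left. Turns about the crate's y axis through lid_hinge. Pushing it down takes about 2 N; two catches resist over the last 0.08 rad (about 6 N at 150 mm from the hinge, up to 16 N if quick) and pull it in below 0.03 rad
- lid_hinge (a point): point on the hinge line, at the middle of the crate's far edge, 112 mm above the board; turns with the lid. The lid is a plate reaching 200 mm from the hinge along its own -x, 260 mm wide (y), lower face at its own z = 0, upper face at z = 8 mm, with a 42 mm round hole for the stud centred 170 mm from the hinge line
- lid_front (a point): middle of the lid's free front edge, on its upper face; turns with the lid. A small tab, 70 mm wide, juts 15 mm forward here
- crate: grey storage crate, 200 mm deep (x) by 260 mm wide (y), rim at 112 mm, fixed to the board; origin under its centre. Its front (-x) faces the robot, the lid is hinged on its far (+x) side. With the lid shut the lid's top is at 120 mm
- stud: snap stud fixed in the crate near its front, at crate x = -70 mm, y = 0. Origin at the centre of its flat round seat (38 mm across), 122 mm above the board and 2 mm above the shut lid; axes as the crate's. On the seat stands a split ball head of four sprung steel lobes, 31 mm across, widest 11 mm above the seat
- stud_top (a point): top of the stud's ball head, 21 mm above its seat. A cap pressed straight down on it first meets the lobes with the cap's origin about 17 mm above the seat, resists with 8 to 15 N, clicks (the force drops) at about 6 mm, and is home with its flange on the seat, both origins level (under 1 mm of play). It centres itself if within about 3 mm
- cap: black snap cap standing upright on the board, 49 mm tall, 40 to 85 g; origin under its centre. Bottom flange 52 mm across and 4 mm thick with a 26 mm mouth, hollow skirt 41 mm across up to a flat shoulder at z = 27 mm, then a solid round grip knob
- cap_knob (a point): centre of the top of the cap's grip knob, z = 49 mm in the cap's frame; the knob is 22 mm across and runs from the shoulder (27 mm) to here
- cork_block: green cork block, 60 x 42 x 30 mm (x, y, z); origin under its centre
- wax_block: red wax block, 55 x 34 x 26 mm; origin under its centre
- jar: small closed jar with a white screw lid, 48 mm across, 65 mm tall; origin under its centre
- brush: short horsehair brush lying bristles down, pale beech back on top, 115 mm long (its x), 36 mm wide, 34 mm tall; origin under its centre
- tape_ring: cardboard ring lying flat, 84 mm across, 20 mm tall; origin under its centre
Things that resemble listed ones, but are neither listed nor needed, are in the scene too. Several things look just like the cap: the one meant starts nearest to the robot's base.

How it is judged:
On the way, in this order (a step that is already met when the one before it is completed fails the run):
1. the lid is shut on its catches (angle below 0.02 rad) (value of joint lid below 0.02 rad), for 0.2 s.
2. the cap has clicked on and is home on the stud's seat, lid shut (z of cap in the frame of stud between -0.003 and 0.0025 m and horizontal distance between cap and stud below 0.003 m and angle between cap's own z axis and vertical below 0.09 rad and value of joint lid below 0.02 rad), for 0.2 s.
At the end, for the whole second after the job is handed in: The lid is shut (below 0.02 rad); the cap is home on the stud (origin within 2.5 mm of the seat's height, 3 mm sideways, tilt under 0.09 rad); the fingers are still on the cap and it bears on the seat with more than 3 N (all of step 2 and contact force between cap and stud above 3 N and contact force between the fingers and cap above 2 N); the arm keeps its last pose, push and grip.
It fails at once if cork block moved more than 30 mm (distance of cork_block from where it was at the start of the episode above 0.03 m).
It fails at once if wax block moved more than 30 mm (distance of wax_block from where it was at the start of the episode above 0.03 m).
It fails at once if jar moved more than 30 mm (distance of jar from where it was at the start of the episode above 0.03 m).
It fails at once if brush moved more than 30 mm (distance of brush from where it was at the start of the episode above 0.03 m).
It fails at once if tape ring moved more than 30 mm (distance of tape_ring from where it was at the start of the episode above 0.03 m).
It also fails if it takes over 64 s, if anything falls off the work surface, if the arm or the gripper's body presses on something with over 40 N, if the wrist force passes 120 N, or if a joint passes its speed limit or range.

### The arm

A 7-joint arm with a two-finger parallel gripper is mounted at the origin on the work surface. World frame = base frame: x ahead of the robot, y to its left, z up, the work surface at z = 0. Lengths are in m, angles in rad, forces in N, time in s.
With the tool pointing down it reaches from about 0.4 to 0.85 m from the base axis. Payload 10.4 kg.
Tool frame: the origin (TCP) lies at the centre of the arm's flange, where the gripper is bolted on; the fingertips stand 182 mm ahead of it and the grasp point (between the pads) lies r.grasp_offset ahead of it (r.grasp_offset is the distance from the TCP to the grasp point, in m); z points along the fingers, y is the line along which they close (so a half turn about z gives the same grasp; the last joint's range is limited). The gripper opens to 87 mm and grips with 3 to 60 N. Pads are 19 mm wide; open, the fingers measure 117 mm over their backs; the gripper's body (75 mm by 190 mm) begins 51 mm behind the grasp point.
Start: joints at [-1.249, 0.332, -0.065, 1.46, 0.022, 1.35, -0.088], TCP at [0.211, 0.588, 0.405] pointing down, gripper open.
Joint ranges: [-2.6, 2.6], [-0.5, 2.12], [-1.47, 1.34], [0.16, 2.42], [-1.27, 4.41], [0.06, 2.06], [-2.6, 2.6]. Speed limits (rad/s): [2.22, 2.22, 2.79, 2.79, 3.14, 3.14, 3.14].

### API

Orientations are given as a unit quaternion [x, y, z, w].
In Python, from bench import status, vision, job, spotter, r gives the robot as it stands. The module is installed in compiled form; this text tells all that it offers.
- The arm moves only by the tool play_rows, never from a script. Its argument "series" is a list of rows, each a list of 6 numbers: the shift along the tool's x, y, z each as a share of 150 mm, from -1 to 1, then the turn, a rotation vector about the tool's x, y, z each as a share of 30 degrees, from -1 to 1. In form: [[x, y, z, ax, ay, az], ...]. A call has 1 to 5 rows; each row is the pose to reach, as a shift and turn from the pose commanded when the call began, along the tool's axes at that moment; what a row does not reach only later rows make up. A row lasts 1/10 s, in which the tool goes at most 50 mm and 8.59 degrees, less where a joint would pass 70% of its speed; a pose out of reach is approached as far as the arm can. A call with a number of a shift or a turn outside -1 to 1 is refused whole. A call with a gripper value outside its range is refused whole. "fingers" is the opening, from -1 (shut) to 1 (fully open), set as the call begins (left out, the last holds). The fingers move at their own pace and stop on an object; "squeeze" is the grip in N (left out, the last holds). Time passes only in rows, so rows that repeat a pose let the fingers close. It gives the time, the measured TCP pose, the force, the opening and the grip force at its end, in the units of the state.
- status.read_state(): the state, without advancing time (a new reading comes with each control period).
- vision.camera(name): name is "side" or "top"; returns the picture (480x640x3 uint8, blue, green, red); there is no depth.
- vision.calibration(name): a dict with "fx", "fy", "cx", "cy" (pixels), "rvec" (rotation vector, rad) and "tvec" (3), from world to camera coordinates, as OpenCV has them. Camera axes: x right, y down, z forward; pixel columns grow to the right and rows downward; lengths in m; the calibration is good to about 2 mm. A picture is of the moment at which its call begins. calibration takes no time and is no camera call.
- job.close_job(): hands the job in; it is judged then, once.
Trained networks look in the newest picture that a camera, given by its name, has taken for a name from the list of things; names that differ only in an ending like _2 or _b are one class to them, and where a whole thing is asked for, a point or a joint stands for the part that bears it (a point fixed in the world has none). Each returns a list of dicts, best first, with "conf" (0 to 1); they miss things now and then, are a little off and sometimes report something else, mostly with a low value. They report only what shows in the picture. A call takes as long as a camera call. They do not tell look-alikes from the thing itself.
- spotter.boxes_of(camera, name): "point" ([x, y, z] in m, in world coordinates, good to about 4 mm: the middle of the surface that is visible of it).
- spotter.regions_of(camera, name): "pixels" (480x640 bool, what is visible of it).
The state is a dict: "time": time; "joint_positions": joint angles; "joint_vel": joint speeds; "joint_torque": joint torques, N m; "ee_pos": TCP position; "eef_rot": TCP orientation; "ft_force": force on the tool from outside, world axes, zero at the start; "torque": the same for the moment, N m; "width": finger opening in m; "grip_force": force on a finger pad.
Only numpy, scipy, OpenCV 4.12 (cv2) and the standard library are available. Lean on these libraries where they do the work, as an engineer would, in place of code of your own. Each camera call takes 0.05 s, during which the arm holds its last target. There are 200 camera calls.

## Working session

There is one attempt and no reset: what is moved stays moved. The work goes in short steps, Python scripts to look and compute and a tool call to move; the robot and the scene stay as the last step left them, time stands still between calls to the robot, and variables do not carry over. Pictures are saved under pics/ and viewed, at most 10 in all, crops included, and the job is handed in when it is done.

Besides the shell and the picture viewer there is one more tool, called after ">>>" by a JSON object that holds its "op" and its "data". play_rows: Moves the arm, as the interface text tells. Shift numbers are shares of 150 mm and turn numbers shares of 30 degrees, none past 1 either way. Its arguments: {"type":"object","properties":{"series":{"type":"array","items":{"type":"array","items":{"type":"number"}}},"fingers":{"type":"number"},"squeeze":{"type":"number"}},"required":["series"]}

```bash
mkdir -p pics; cat > h.py <<'E'
import numpy as np, cv2
from scipy.spatial.transform import Rotation as R
from bench import status, vision, job, spotter, r
def cal(n):
    c=vision.calibration(n); K=np.array([[c['fx'],0,c['cx']],[0,c['fy'],c['cy']],[0,0,1.]])
    return K,np.array(c['rvec'],float).ravel(),np.array(c['tvec'],float).ravel()
def proj(n,p):
    K,rv,t=cal(n); return cv2.projectPoints(np.atleast_2d(np.array(p,float)),rv,t,K,None)[0].reshape(-1,2)
def atz(n,uv,z):
    K,rv,t=cal(n); M=R.from_rotvec(rv).as_matrix(); c=-M.T@t
    d=M.T@np.linalg.inv(K)@np.array([uv[0],uv[1],1.]); return c+d*(z-c[2])/d[2]
def tri(uv1,uv2,a='top',b='side'):
    P=[]
    for n in(a,b):
        K,rv,t=cal(n);P.append(K@np.c_[R.from_rotvec(rv).as_matrix(),t])
    X=cv2.triangulatePoints(P[0],P[1],np.array(uv1,float).reshape(2,1),np.array(uv2,float).reshape(2,1)).ravel();return X[:3]/X[3]
E
python3 - <<'E'
from h import *
np.set_printoptions(precision=4,suppress=True)
for n in('top','side'):
    cv2.imwrite(f'pics/{n}0.png',vision.camera(n))
    K,rv,t=cal(n);print(n,'cam',-R.from_rotvec(rv).as_matrix().T@t)
    for k in('cap','cap_knob','lid','lid_front','lid_hinge','crate','stud','stud_top','cork_block','wax_block','jar','brush','tape_ring'):
        try:
            for d in spotter.boxes_of(n,k):
                p=np.array(d['point']);print(n,k,round(d['conf'],2),p,proj(n,p)[0].round())
        except Exception as e: print(n,k,e)
s=status.read_state();print(s);print(r.grasp_offset)
E
```

```text
top cam [0.4017 0.1069 1.2045]
top cap 0.86 [0.5613 0.3277 0.024 ] [221. 231.]
top cap 0.81 [0.6134 0.4173 0.0299] [181. 208.]
top cap 0.81 [0.6855 0.2357 0.0271] [262. 176.]
top cap 0.72 [0.6572 0.3219 0.0321] [223. 188.]
top cap_knob 0.88 [0.6883 0.234  0.0267] [263. 175.]
top cap_knob 0.77 [0.6125 0.4103 0.0284] [184. 209.]
top cap_knob 0.64 [ 0.3872 -0.0131  0.0364] [377. 308.]
top cap_knob 0.56 [0.6634 0.3211 0.0271] [224. 186.]
top lid 0.71 [0.4232 0.2789 0.0282] [243. 293.]
top lid 0.65 [0.6    0.0279 0.1813] [360. 199.]
top lid_front 0.67 [0.6041 0.0303 0.1803] [359. 197.]
top lid_hinge 0.7 [0.6012 0.0266 0.1816] [361. 198.]
top crate 0.92 [0.5731 0.0311 0.1576] [358. 214.]
top crate 0.47 [ 0.5502 -0.2667  0.061 ] [494. 230.]
top stud 0.65 [0.5095 0.0425 0.1126] [352. 249.]
top stud_top 0.43 [0.507  0.0389 0.1125] [354. 250.]
top cork_block 0.91 [ 0.4221 -0.3102  0.034 ] [513. 290.]
top wax_block 0.96 [0.4257 0.2816 0.0273] [241. 292.]
top wax_block 0.56 [0.6025 0.0308 0.18  ] [359. 198.]
top jar 0.64 [ 0.5487 -0.2674  0.0663] [495. 230.]
top brush 0.9 [ 0.3879 -0.0151  0.034
[... 1213 characters left out ...]
side brush 0.72 [ 0.3967 -0.0274  0.0311] [257. 273.]
side brush 0.46 [0.6127 0.0057 0.1728] [336. 245.]
side tape_ring 0.79 [0.504  0.4777 0.0119] [356. 198.]
{'time': 1.4, 'joint_positions': array([-1.2486,  0.3322, -0.0647,  1.4601,  0.0216,  1.3499, -0.0885]), 'joint_vel': array([-0.0003, -0.0007, -0.0023,  0.0002,  0.0015,  0.0007,  0.0001]), 'joint_torque': array([  0.0003, -62.3031,   0.0246, -39.0122,  -0.0612,   0.0313,
         0.    ]), 'ee_pos': array([0.2112, 0.5882, 0.4048]), 'eef_rot': array([ 0.1715,  0.9852,  0.0001, -0.    ]), 'ft_force': array([ 0.3111,  0.4313, -0.4675]), 'torque': array([ 0.0045, -0.0072,  0.003 ]), 'grip_force': 0.0, 'width': 0.08693762347239153}
0.1635
```

View pics/top0.png

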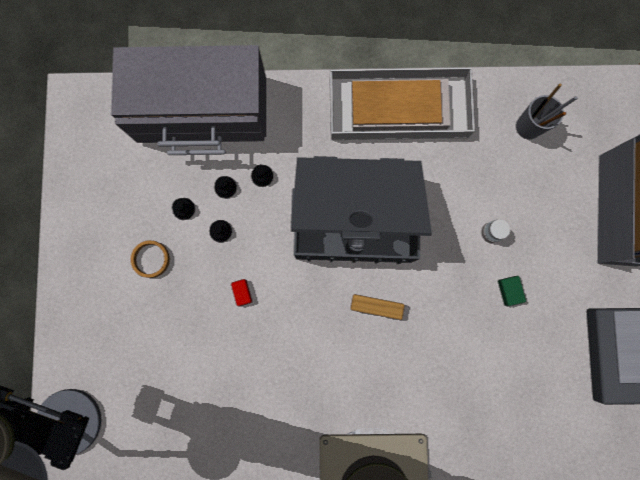

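View pics/side0.png

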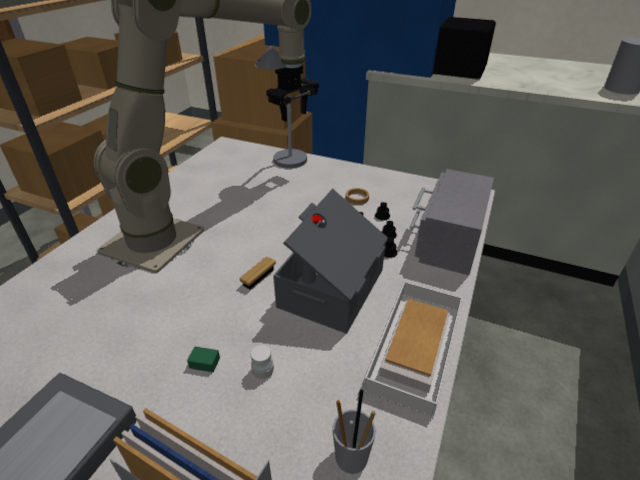

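Top view: four cap-like knobs at (221,231), (181,208), (262,176) and (223,188). Their distances from the base are 0.65, 0.74, 0.73 and 0.73 m, so the one at (221,231) is nearest and is the target. The crate is around (358,210) with its lid part open. The stud shows at (357,245). In the side view the lid hides the target cap. I'll confirm in an enlarged crop and pick the lid corners.

```bash
python3 - <<'E'
from h import *
t=cv2.imread('pics/top0.png')[140:275,165:440]; s=cv2.imread('pics/side0.png')[180:330,260:410]
cv2.imwrite('pics/top0c.png',cv2.resize(t,None,fx=2.9,fy=2.9,interpolation=cv2.INTER_CUBIC))
cv2.imwrite('pics/side0c.png',cv2.resize(s,None,fx=4,fy=4,interpolation=cv2.INTER_CUBIC))
E
```

```text
(no output)
```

View pics/top0c.png

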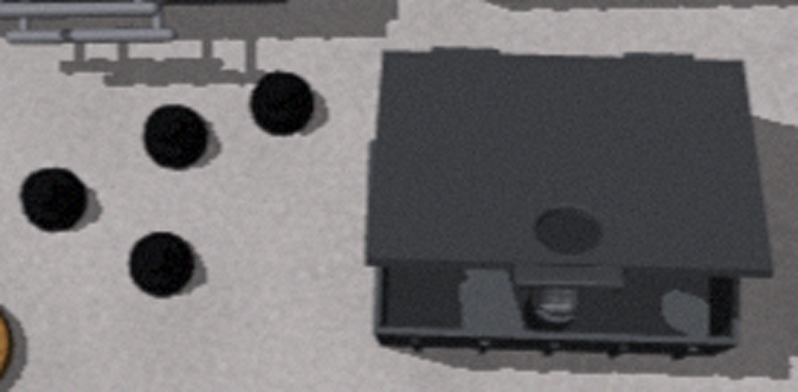

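View pics/side0c.png

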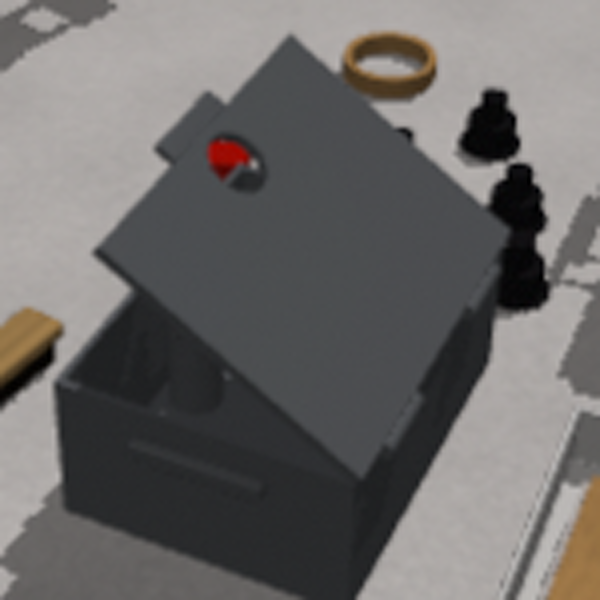

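The target cap at crop (162,265), i.e. picture (221,231), is confirmed as the lowest knob of the four and nearest the base. The lid corners in the top crop are (383,52), (745,62), (771,275) and (367,263). In the side crop they are (510,235), (360,477), (97,252) and (292,36).

```bash
python3 - <<'E'
from h import *
from scipy.optimize import least_squares
T=np.array([(383,52),(745,62),(771,275),(367,263)])/2.9+[165,140]
S=np.array([(510,235),(360,477),(97,252),(292,36)])/4+[260,180]
L=np.array([(0,.13,.008),(0,-.13,.008),(-.2,-.13,.008),(-.2,.13,.008)])
def W(q,L):
    P=R.from_euler('y',q[3]).apply(L)   # +y rotation raises -x
    P=P+[.1,0,.112]; return R.from_euler('z',q[2]).apply(P)+[q[0],q[1],0]
f=lambda q:np.r_[(proj('top',W(q,L))-T).ravel(),(proj('side',W(q,L))-S).ravel()]
o=least_squares(f,[.58,.03,0,.5],loss='soft_l1');q=o.x;print(q.round(4),o.fun.round(1))
np.set_printoptions(precision=4,suppress=True)
print('side px of tri corners',[tri(a,b) for a,b in zip(T,S)])
c=lambda p:R.from_euler('z',q[2]).apply(p)+[q[0],q[1],0]
print('stud',c([-.07,0,.122]),'px',proj('top',c([-.07,0,.143])))
print('lid at 150',W(q,np.array([[-.15,0,.008]])))
E=status.read_state();Rm=R.from_quat(E['eef_rot']).as_matrix();print(Rm)
E
```

```text
[ 0.5928  0.0287 -0.0476  0.5652] [-0.4 -1.2 -0.4 -0.8  0.6 -0.2 -1.  -0.6 -0.5 -0.9 -0.7  0.8 -1.9 -0.5
 -2.1  0.4]
side px of tri corners [array([0.7029, 0.1535, 0.1149]), array([ 0.69  , -0.1059,  0.1202]), array([ 0.5233, -0.0967,  0.2238]), array([0.5359, 0.1611, 0.2269])]
stud [0.5229 0.032  0.122 ] px [[357.7894 240.3619]]
lid at 150 [[0.5704 0.0298 0.1991]]
[[-0.9412  0.338   0.    ]
 [ 0.338   0.9412  0.0001]
 [ 0.      0.0001 -1.    ]]
```

```bash
python3 - <<'E'
from h import *
print(atz('top',(70,420),0),atz('side',(290,158),0.0))
print(tri((35,480),(270,57)))
print(proj('top',[[.211,.588,.223],[.211,.588,.405]]),proj('side',[[.211,.588,.223],[.211,.588,.405]]))
E
```

```text
[0.15364221 0.65961924 0.        ] [0.14223717 0.68052854 0.        ]
[0.17216616 0.50021181 0.44926696]
[[ 53.08996814 413.60027552]
 [ -9.62165293 439.70518297]] [[293.09962456 116.83918041]
 [291.21219053  65.4990356 ]]
```

```bash
python3 - <<'E'
from h import *
a=cv2.imread('pics/top0.png')[340:480,0:140];b=cv2.imread('pics/side0.png')[30:180,220:360]
cv2.imwrite('pics/lamp.png',np.hstack([cv2.resize(a,(390,390)),cv2.resize(b,(390,390))]))
E
```

```text
(no output)
```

View pics/lamp.png

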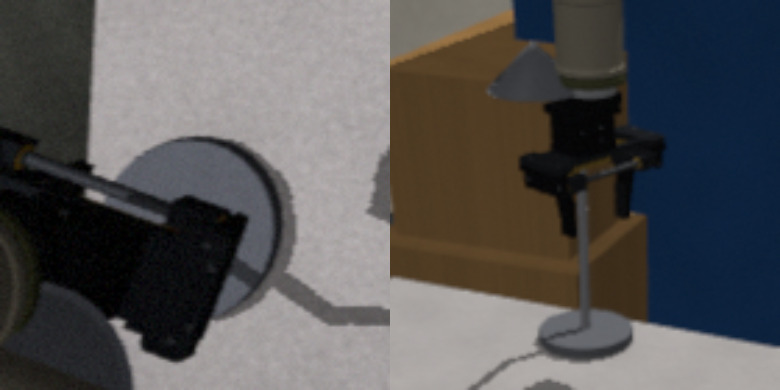

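The crop shows a desk lamp behind the gripper, on its -x side. I'll move out along world +x first, away from it.

>>> {"op": "play_rows", "data": {"series": [[-0.31,0.11,0,0,0,0],[-0.62,0.22,0,0,0,0],[-0.94,0.34,0,0,0,0],[-0.94,0.34,-0.27,0,0,0],[-0.94,0.34,-0.27,0,0,0]]}}

```text
time: 1.9
ee_pos: [0.3635, 0.5883, 0.45]
eef_rot: [0.173, 0.985, 0.003, 0.001]
ft_force: [-0.5, -0.1, 1.4]
width: 0.0868
grip_force: 0.0
```

>>> {"op": "play_rows", "data": {"series": [[-0.2,-0.22,0,0,0,0],[-0.4,-0.45,0,0,0,0],[-0.6,-0.66,0,0,0,0],[-0.8,-0.88,0,0,0,0],[-0.9,-1,0,0,0,0]]}}

```text
time: 2.4
ee_pos: [0.4393, 0.3981, 0.446]
eef_rot: [0.173, 0.985, 0.0, 0.001]
ft_force: [1.0, -0.8, 0.9]
width: 0.087
grip_force: 0.0
```

>>> {"op": "play_rows", "data": {"series": [[-0.2,-0.22,0,0,0,0],[-0.4,-0.45,0,0,0,0],[-0.6,-0.66,0,0,0,0],[-0.8,-0.88,0,0,0,0],[-0.9,-1,0,0,0,0]]}}

```text
time: 2.9
ee_pos: [0.515, 0.2111, 0.4459]
eef_rot: [0.173, 0.985, 0.0, 0.001]
ft_force: [0.8, -0.7, -0.4]
width: 0.0873
grip_force: 0.0
```

>>> {"op": "play_rows", "data": {"series": [[-0.15,-0.25,0,0,0,-0.25],[-0.3,-0.5,0,0,0,-0.5],[-0.45,-0.75,0,0,0,-0.57],[-0.6,-1,0,0,0,-0.57],[-0.6,-1,0,0,0,-0.57]]}}

```text
time: 3.4
ee_pos: [0.5483, 0.0368, 0.4459]
eef_rot: [0.028, 1.0, -0.001, 0.001]
ft_force: [0.1, 0.2, -0.2]
width: 0.0872
grip_force: 0.0
```

>>> {"op": "play_rows", "data": {"series": [[0,0,0.15,0,0,0],[0,0,0.3,0,0,0],[0,0,0.4,0,0,0],[0,0,0.5,0,0,0],[0,0,0.6,0,0,0]]}}

```text
time: 3.9
ee_pos: [0.5478, 0.0442, 0.3551]
eef_rot: [0.023, 1.0, 0.0, 0.0]
ft_force: [0.1, -1.1, 1.3]
width: 0.0867
grip_force: 0.8
```

>>> {"op": "play_rows", "data": {"series": [[0,0,0.06,0,0,0],[0,0,0.12,0,0,0],[0,0,0.17,0,0,0],[0,0,0.21,0,0,0],[0,0,0.25,0,0,0]]}}

```text
time: 4.4
ee_pos: [0.548, 0.0434, 0.3176]
eef_rot: [0.023, 1.0, 0.0, 0.0]
ft_force: [-1.0, -0.5, 0.9]
width: 0.0871
grip_force: 0.7
```

>>> {"op": "play_rows", "data": {"series": [[0,0,0.02,0,0,0],[0,0,0.04,0,0,0],[0,0,0.06,0,0,0],[0,0,0.08,0,0,0],[0,0,0.1,0,0,0]]}}

```text
time: 4.9
ee_pos: [0.5478, 0.0434, 0.3029]
eef_rot: [0.023, 1.0, 0.0, 0.0]
ft_force: [-1.9, 0.5, 2.6]
width: 0.087
grip_force: 1.1
```

>>> {"op": "play_rows", "data": {"series": [[0,0,0.01,0,0,0],[0,0,0.02,0,0,0],[0,0,0.03,0,0,0],[0,0,0.04,0,0,0],[0,0,0.05,0,0,0]]}}

```text
time: 5.4
ee_pos: [0.548, 0.0431, 0.3014]
eef_rot: [0.023, 1.0, 0.001, 0.001]
ft_force: [-35.6, -1.7, 77.1]
width: 0.0872
grip_force: 38.8
```

>>> {"op": "play_rows", "data": {"series": [[0,0,-0.05,0,0,0],[0,0,-0.2,0,0,0],[0,0,-0.5,0,0,0],[0,0.3,-0.7,0,0,0],[0,0.6,-0.8,0,0,0]]}}

```text
time: 5.9
ee_pos: [0.5526, 0.1311, 0.4178]
eef_rot: [0.025, 1.0, 0.001, 0.002]
ft_force: [1.9, 0.9, -0.3]
width: 0.0871
grip_force: 0.0
```

>>> {"op": "play_rows", "data": {"series": [[0,0.3,0,0,0,0],[0,0.6,0,0,0,0],[0,0.9,0,0,0,0],[0,1,0,0,0,0],[0,1,0,0,0,0]]}}

```text
time: 6.4
ee_pos: [0.5583, 0.2848, 0.4138]
eef_rot: [0.021, 1.0, 0.0, -0.0]
ft_force: [-0.8, -0.5, -0.1]
width: 0.0872
grip_force: 0.0
```

```bash
python3 - <<'E'
from h import *
np.set_printoptions(precision=4,suppress=True)
t=vision.camera('top');s=vision.camera('side');cv2.imwrite('pics/top1.png',t);cv2.imwrite('pics/side1.png',s)
for n in('top','side'):
    for k in('cap','cap_knob','stud','stud_top'):
        for d in spotter.boxes_of(n,k):
            p=np.array(d['point']);print(n,k,round(d['conf'],2),p,proj(n,p)[0].round(1))
a=cv2.resize(t[145:265,200:430],None,fx=3.4,fy=3.4,interpolation=cv2.INTER_CUBIC)
cv2.imwrite('pics/top1c.png',a)
cv2.imwrite('pics/side1c.png',cv2.resize(s[190:340,265:415],None,fx=4,fy=4,interpolation=cv2.INTER_CUBIC))
E
```

```text
top cap 0.85 [0.6838 0.2369 0.0261] [261.7 176.7]
top cap_knob 0.8 [0.6881 0.2386 0.0223] [261.1 175.3]
top stud 0.58 [0.519  0.0402 0.1207] [353.1 243.6]
top stud_top 0.49 [0.5142 0.033  0.1214] [356.7 245.8]
side cap 0.75 [0.6996 0.2268 0.026 ] [389.9 248.8]
side cap 0.73 [0.5662 0.3237 0.0212] [358.  222.4]
side cap 0.63 [0.6673 0.3137 0.0234] [387.5 230.9]
side cap 0.51 [0.622  0.4068 0.0218] [382.2 212.9]
side cap_knob 0.72 [0.6203 0.4097 0.0191] [381.9 213. ]
side cap_knob 0.68 [0.6965 0.2273 0.0271] [388.9 248.1]
side cap_knob 0.67 [0.5027 0.4792 0.0143] [355.5 196.7]
side cap_knob 0.59 [0.6682 0.3121 0.0263] [387.7 230.5]
side cap_knob 0.48 [0.5664 0.3254 0.024 ] [358.3 221.4]
side stud 0.59 [0.5686 0.3244 0.0234] [358.8 221.9]
```

View pics/top1c.png

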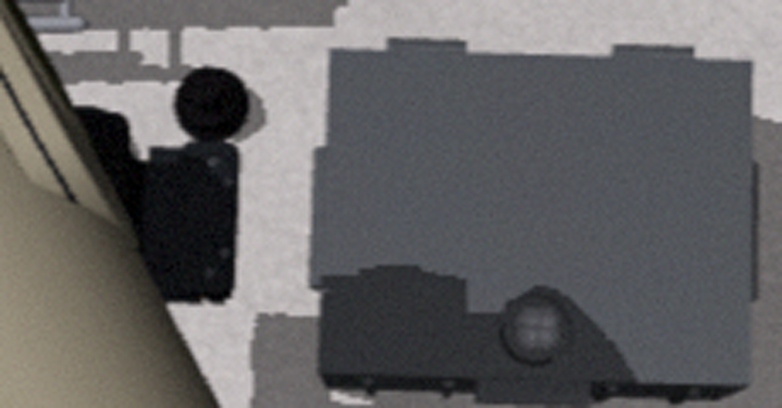

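View pics/side1c.png

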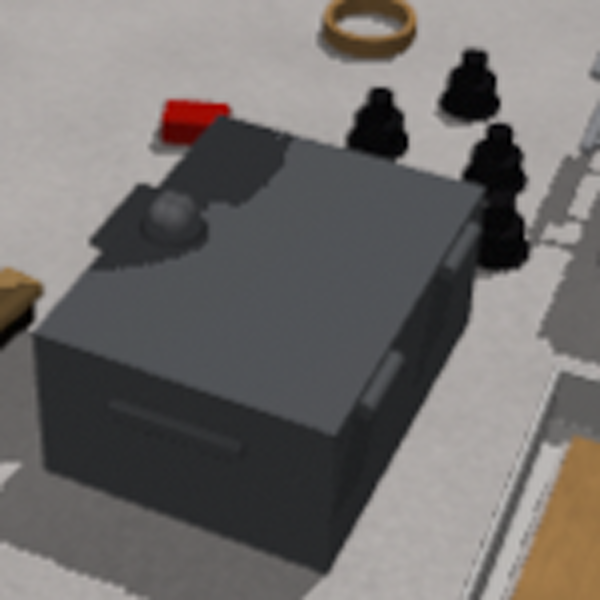

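The pictures show the lid shut, with the stud ball at top pixel (358,241) and side pixel (308,243). The target cap is unobstructed in the side view, its knob top at about (360,213).

```bash
cat >> h.py <<'E'
from scipy.optimize import least_squares
def sil(n,c,parts,shape=(480,640),k=8):
    m=np.zeros((shape[0]*k,shape[1]*k),np.uint8);a=np.linspace(0,2*np.pi,48)
    for rad,z0,z1 in parts:
        P=np.vstack([np.c_[c[0]+rad*np.cos(a),c[1]+rad*np.sin(a),np.full(48,c[2]+z)] for z in(z0,z1)])
        cv2.fillConvexPoly(m,cv2.convexHull(((proj(n,P)+.5)*k-.5).round().astype(np.int32)),255)
    return cv2.resize(m,shape[::-1],interpolation=cv2.INTER_AREA)/255.
CAP=[(.026,0,.004),(.0205,.004,.027),(.011,.027,.049)]
def blob(img,u,v,w,th):
    g=img.max(2).astype(float); m=np.zeros((480,640)); s=np.s_[v-w:v+w+1,u-w:u+w+1]
    m[s]=g[s]<th; return m
E
python3 - <<'E'
from h import *
np.set_printoptions(precision=4,suppress=True)
T=np.array([(330,50),(751,62),(750,384),(320,375)])/3.4+[200,145]
S=np.array([(483,187),(333,437),(37,335),(225,118)])/4+[265,190]
L=np.array([(.1,.13,.12),(.1,-.13,.12),(-.1,-.13,.12),(-.1,.13,.12)]);b=np.array([-.07,0,.139])
W=lambda q,L:R.from_euler('z',q[2]).apply(L)+[q[0],q[1],0]
bt=np.array([357.9,240.6]);bs=np.array([308.3,243.3])
f=lambda q:np.r_[(proj('top',W(q,L))-T).ravel(),(proj('side',W(q,L))-S).ravel(),(proj('top',W(q,b))-bt).ravel(),(proj('side',W(q,b))-bs).ravel()]
o=least_squares(f,[.59,.03,-.05],loss='soft_l1');q=o.x;print(q,o.fun.round(1),'stud',W(q,[-.07,0,.122]),'tri ball',tri(bt,bs))
t=cv2.imread('pics/top0.png');s=cv2.imread('pics/side1.png')
print(t[231,213:230].max(1),t[300-60,221]);print(s[206:230,360].max(1))
# fit cap by silhouettes
mt=blob(t,221,231,16,45);ms=blob(s,360,217,14,38)
print(mt.sum(),ms.sum())
def e(c,only=None):
    r=[]
    for n,m,(u,v,w) in(('top',mt,(221,231,16)),('side',ms,(360,217,14))):
        if only and n!=only:continue
        d=(cv2.GaussianBlur(sil(n,c,CAP),(0,0),1)-cv2.GaussianBlur(m,(0,0),1))[v-w:v+w+1,u-w:u+w+1];r.append(d.ravel())
    return np.concatenate(r)
for only in(None,'top','side'):
    f0=lambda c:e([c[0],c[1],0],only)
    o=least_squares(f0,[.56,.325],diff_step=.003);print(only,o.x,o.cost)
o=least_squares(lambda c:e(c),[.56,.325,0.003],diff_step=[.003,.003,.5]);print('with z',o.x,o.cost)
E
```

```text
[ 0.5932  0.0284 -0.0404] [-0.7 -0.9  0.5 -1.5  0.6 -0.2 -0.8 -0.8 -0.4  0.1 -0.  -0.2 -2.  -0.4
 -2.5 -0.9  0.2 -0.2 -0.9 -2.3] stud [0.5233 0.0312 0.122 ] tri ball [0.5244 0.0314 0.1317]
[16 13 12 19 18 17 21 13  3  6 11 12  5  4  9  3  3] [3 0 0]
[171 170 171 173 174 146  18  19  18  14   7   9   7  10   6  10  11   9
  10   8   8   8  12  52]
370.0 165.0
None [0.5662 0.334 ] 15.560638905779047
top [0.5659 0.3337] 5.050850358742046
side [0.5659 0.339 ] 7.5260957465901095
with z [0.5661 0.3337 0.0023] 14.640473375269881
```

>>> {"op": "play_rows", "data": {"series": [[-0.04,0.2,0,0,0,0],[-0.04,0.33,0.2,0,0,0],[-0.04,0.33,0.5,0,0,0],[-0.04,0.33,0.8,0,0,0],[-0.04,0.33,1,0,0,0]], "fingers": 0.4}}

```text
time: 7.4
ee_pos: [0.5664, 0.3306, 0.2614]
eef_rot: [0.023, 1.0, -0.001, -0.001]
ft_force: [-0.4, -0.6, 0.1]
width: 0.0624
grip_force: 0.0
```

>>> {"op": "play_rows", "data": {"series": [[0,0,0,0,0,0],[0,0,0,0,0,0]]}}

```text
time: 7.6
ee_pos: [0.5676, 0.331, 0.2657]
eef_rot: [0.023, 1.0, 0.0, 0.0]
ft_force: [0.0, -0.6, 0.6]
width: 0.0611
grip_force: 0.0
```

>>> {"op": "play_rows", "data": {"series": [[0.01,0.02,0.12,0,0,0],[0.01,0.02,0.22,0,0,0],[0.01,0.02,0.3,0,0,0],[0.01,0.02,0.35,0,0,0],[0.01,0.02,0.35,0,0,0]]}}

```text
time: 8.1
ee_pos: [0.5657, 0.3338, 0.2114]
eef_rot: [0.023, 1.0, -0.0, -0.001]
ft_force: [-0.3, -0.8, -0.8]
width: 0.0607
grip_force: 0.0
```

```bash
python3 - <<'E'
from h import *
s=vision.camera('side');cv2.imwrite('pics/side2.png',s)
p=status.read_state();print(p['ee_pos'],p['ft_force'])
cv2.imwrite('pics/side2c.png',cv2.resize(s[150:240,310:410],None,fx=6,fy=6,interpolation=cv2.INTER_CUBIC))
E
```

```text
[0.5659391  0.33394755 0.2122167 ] [ 0.17744185 -0.84637468  0.60978154]
```

View pics/side2c.png

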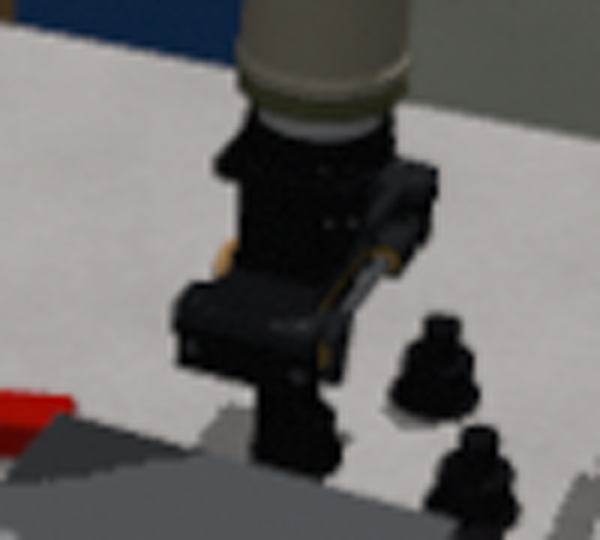

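The gripper stands over the target cap, with its fingers around the knob near side pixel (359,222). Closing now.

>>> {"op": "play_rows", "data": {"series": [[0,0,0,0,0,0],[0,0,0,0,0,0],[0,0,0,0,0,0],[0,0,0,0,0,0],[0,0,0,0,0,0]], "fingers": -1, "squeeze": 45}}

```text
time: 8.65
ee_pos: [0.5659, 0.3341, 0.2124]
eef_rot: [0.023, 1.0, 0.0, 0.0]
ft_force: [0.6, -0.2, 0.6]
width: 0.029
grip_force: 0.0
```

>>> {"op": "play_rows", "data": {"series": [[0,0,0,0,0,0],[0,0,0,0,0,0],[0,0,-0.1,0,0,0],[0,0,-0.3,0,0,0],[0,0,-0.6,0,0,0]]}}

```text
time: 9.15
ee_pos: [0.5652, 0.3337, 0.3019]
eef_rot: [0.023, 1.0, -0.001, -0.002]
ft_force: [0.1, 0.8, -0.6]
width: 0.0209
grip_force: 45.0
```

>>> {"op": "play_rows", "data": {"series": [[0,0,-0.3,0,0,0],[0,-0.2,-0.55,0,0,0],[0,-0.5,-0.6,0,0,0],[0.05,-0.8,-0.6,0,0,0],[0.1,-1,-0.6,0,0,0]]}}

```text
time: 9.65
ee_pos: [0.5438, 0.1812, 0.3941]
eef_rot: [0.025, 1.0, 0.0, 0.001]
ft_force: [0.5, -0.7, -0.6]
width: 0.0208
grip_force: 45.0
```

>>> {"op": "play_rows", "data": {"series": [[0.05,-0.3,0,0,0,0],[0.09,-0.6,0,0,0,0],[0.09,-0.85,0,0,0,0],[0.09,-1,0,0,0,0],[0.09,-1,0,0,0,0]]}}

```text
time: 10.15
ee_pos: [0.5232, 0.0315, 0.3937]
eef_rot: [0.026, 1.0, -0.0, 0.001]
ft_force: [-0.1, -0.5, -0.6]
width: 0.0208
grip_force: 45.0
```

>>> {"op": "play_rows", "data": {"series": [[0,-0.03,0.1,0,0,0],[0,-0.03,0.2,0,0,0],[0,-0.03,0.2,0,0,0]]}}

```text
time: 10.45
ee_pos: [0.5227, 0.0318, 0.3613]
eef_rot: [0.023, 1.0, -0.0, -0.001]
ft_force: [-0.6, -0.2, -0.7]
width: 0.0209
grip_force: 45.0
```

```bash
python3 - <<'E'
from h import *
np.set_printoptions(precision=4,suppress=True)
t=vision.camera('top');s=vision.camera('side');cv2.imwrite('pics/side3.png',s);cv2.imwrite('pics/top3.png',t)
p=status.read_state();print(p['ee_pos'],p['eef_rot'],p['ft_force'],p['width'])
e=p['ee_pos']; c=[e[0],e[1],e[2]-.212]
print('cap model side px bottom/top',proj('side',[c,[c[0],c[1],c[2]+.049]]))
out=s.copy();m=(sil('side',c,CAP)>.5).astype(np.uint8)
cv2.drawContours(out,cv2.findContours(m,0,2)[0],-1,(0,255,0),1)
f=lambda i:cv2.resize(i[185:275,260:360],None,fx=3.9,fy=5,interpolation=cv2.INTER_CUBIC)
cv2.imwrite('pics/side3c.png',np.hstack([f(s),f(out)]))
E
```

```text
[0.5233 0.0318 0.363 ] [0.0228 0.9997 0.0002 0.0001] [ 0.0583  0.4008 -0.4072] 0.02049678288153386
cap model side px bottom/top [[307.4251 237.2421]
 [307.1185 221.7152]]
```

View pics/side3c.png

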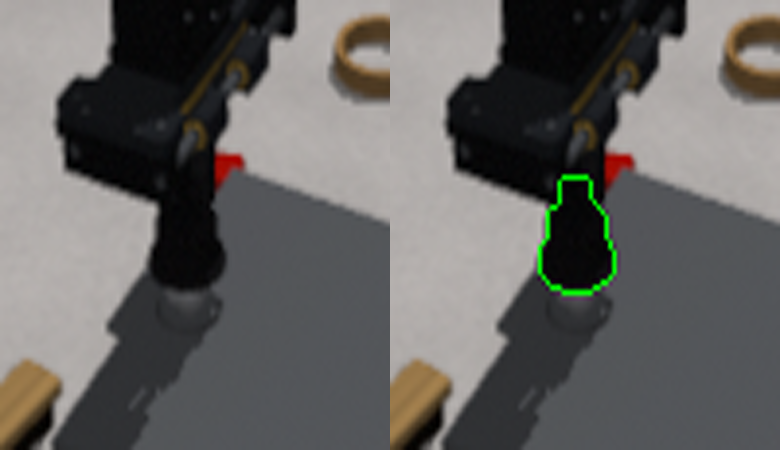

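The held cap matches the modelled outline and stands over the ball: flange centre at side pixel about (308,238), ball about (308,246). They line up, so I'll press slowly.

>>> {"op": "play_rows", "data": {"series": [[-0.005,0,0.03,0,0,0],[-0.005,0,0.05,0,0,0],[-0.005,0,0.07,0,0,0],[-0.005,0,0.085,0,0,0],[-0.005,0,0.1,0,0,0]], "squeeze": 55}}

```text
time: 11.05
ee_pos: [0.5247, 0.0315, 0.3493]
eef_rot: [0.023, 1.0, 0.001, 0.001]
ft_force: [-4.3, -0.2, 18.5]
width: 0.0205
grip_force: 55.0
```

>>> {"op": "play_rows", "data": {"series": [[0,0,0.01,0,0,0],[0,0,0.02,0,0,0],[0,0,0.03,0,0,0],[0,0,0.03,0,0,0]]}}

```text
time: 11.45
ee_pos: [0.5241, 0.0316, 0.3433]
eef_rot: [0.023, 1.0, 0.0, 0.0]
ft_force: [-1.7, 2.1, 3.5]
width: 0.0207
grip_force: 55.0
```

>>> {"op": "play_rows", "data": {"series": [[0,0,0.01,0,0,0],[0,0,0.02,0,0,0],[0,0,0.03,0,0,0]]}}

```text
time: 11.75
ee_pos: [0.5238, 0.0315, 0.3375]
eef_rot: [0.023, 1.0, 0.0, -0.001]
ft_force: [0.5, 2.9, -6.0]
width: 0.0205
grip_force: 55.0
```

>>> {"op": "play_rows", "data": {"series": [[0,0,0.01,0,0,0],[0,0,0.02,0,0,0],[0,0,0.02,0,0,0]]}}

```text
time: 12.05
ee_pos: [0.5239, 0.031, 0.3348]
eef_rot: [0.023, 1.0, -0.0, -0.0]
ft_force: [-0.6, 2.4, -5.2]
width: 0.0204
grip_force: 55.0
```

It clicked: the force reversed as the snap pulled in. Now I'll press onto the seat.

>>> {"op": "play_rows", "data": {"series": [[0,0,0.01,0,0,0],[0,0,0.02,0,0,0],[0,0,0.02,0,0,0]]}}

```text
time: 12.35
ee_pos: [0.5242, 0.0308, 0.3342]
eef_rot: [0.023, 1.0, 0.0, 0.0]
ft_force: [-9.4, 0.1, 16.1]
width: 0.0204
grip_force: 55.0
```

>>> {"op": "play_rows", "data": {"series": [[0,0,0.007,0,0,0],[0,0,0.007,0,0,0],[0,0,0.007,0,0,0],[0,0,0.007,0,0,0]]}}

```text
time: 12.75
ee_pos: [0.5242, 0.0308, 0.3342]
eef_rot: [0.023, 1.0, 0.001, 0.001]
ft_force: [-12.2, -0.6, 24.6]
width: 0.0206
grip_force: 55.0
```

```bash
python3 - <<'E'
from h import *
s=vision.camera('side');p=status.read_state();print(p['ee_pos'],p['ft_force'],p['width'],p['grip_force'])
c=[*p['ee_pos'][:2],.122]
out=s.copy();cv2.drawContours(out,cv2.findContours((sil('side',c,CAP)>.5).astype(np.uint8),0,2)[0],-1,(0,255,0),1)
f=lambda i:cv2.resize(i[190:280,260:360],None,fx=3.9,fy=5,interpolation=cv2.INTER_CUBIC)
cv2.imwrite('pics/side4c.png',np.hstack([f(s),f(out)]))
E
```

```text
[0.52422628 0.03074583 0.33416908] [-12.08066891   0.16841801  24.72213433] 0.021189346608509605 55.00818192958832
```

View pics/side4c.png

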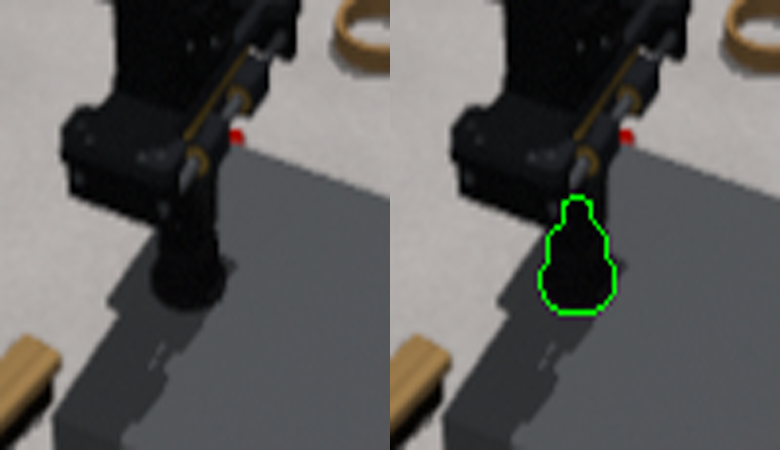

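The cap sits on the seat, its flange bottom at about (308,252) matching the home outline. It is upright and pressed down with 25 N.

```bash
python3 -c "
from bench import job
print(job.close_job())"
```

```text
the job is handed in; nothing more can be done
None
```

I shut the lid, snapped the cap home on the stud and handed the job in with the fingers still holding it down at about 25 N; no verdict came back.

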